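# Set the stop on the wax cutting board and hold the bar in the corner for the cut

## Robot

A 6-joint arm with a two-finger parallel gripper is mounted at the origin on a cart in front of the work surface, level with it; the furniture and walls round the work are solid. World frame = base frame: x ahead of the robot, y to its left, z up, the work surface at z = 0. Lengths are in m, angles in rad, forces in N, time in s.
With the tool pointing down it reaches from about 0.375 to 0.975 m from the base axis. Payload 3.8 kg.
Tool frame: the origin (TCP) lies between the finger pads; the fingertips stand 8 mm ahead of it and the grasp point (between the pads) lies 11 mm behind it; z points along the fingers, y is the direction in which the jaws open and shut (so a half turn about z gives the same grasp; the last joint's range is limited). The gripper opens to 88 mm and grips with 3 to 60 N. Pads are 18 mm wide; open, the fingers measure 123 mm over their backs; the gripper's body (75 mm by 187 mm) begins 45 mm behind the grasp point.
Start: joints at [-1.294, 0.264, 1.604, -0, 1.274, -0.037], TCP at [0.208, -0.642, 0.247] pointing down, gripper open.
Joint ranges: [-2.63, 2.63], [-0.94, 2.18], [0.31, 2.57], [-1.31, 4.45], [0, 2.66], [-2.55, 2.55]. Speed limits (rad/s): [2.57, 2.57, 3.14, 3.14, 3.14, 3.14].

## Interface

Orientations are given as [roll, pitch, yaw] about the fixed x, y, z axes, in that order (R = Rz(yaw) Ry(pitch) Rx(roll)).
In Python, from station import arm, imaging, close_job, models gives the robot as it stands. The module is installed in compiled form; this text tells all that it offers.
- The arm moves only by the shell command python3 -m handwheel 'ROWS' [FORCE]. ROWS is JSON, a list of rows, each a list of 3 entries, a list of its own where there are three numbers: the turn, a rotation vector about the tool's x, y, z in rad, then the shift along the tool's x, y, z in mm, then the gripper command: -1 is fully open, 1 is shut, values between are in proportion. A call has exactly 10 rows; each row is the pose to reach, as a shift and turn from the pose measured when the call began, along the tool's axes at that moment; what a row does not reach only later rows make up. A row lasts 1/12 s, in which the tool goes at most 41.7 mm and 7.16 degrees, less where a joint would pass 70% of its speed; a pose out of reach is approached as far as the arm can. A call with a gripper value outside its range is refused whole. The fingers move at their own pace and stop on an object; FORCE is the grip in N (left out, the last holds). Time passes only in rows, so rows that repeat a pose let the fingers close, or fill a call up. It gives the time, the measured TCP pose, the force and the opening at its end, in the units of the state.
- arm.observe(): the state, without advancing time (a new reading comes with each control period).
- imaging.grab_frame(name): name is "scene" or "top" or "wrist"; returns a dict with "color" (420x560x3 uint8, blue, green, red), "range_z" (420x560 float32, m along the optical axis (not along the pixel's ray), 0 where there is no reading), "mtx" (3x3 intrinsics, pixels), "world_to_cam" (4x4, takes a point from world to camera coordinates). Camera axes: x right, y up, looking along -z (the intrinsics and any distortion apply to the point x, -y, -z); pixel columns grow to the right and rows downward; lengths in m; the calibration is good to about 2 mm. A picture is of the moment at which its call begins.
- close_job(): hands the job in, once; it reports no verdict.
Trained networks look in the newest picture that a camera, given by its name, has taken for a name from the list of things; names that differ only in an ending like _2 or _b are one class to them, and where a whole thing is asked for, a point or a joint stands for the part that bears it (a point fixed in the world has none). Each returns a list of dicts, best first, with "p" (0 to 1); they miss things now and then, are a little off and sometimes report something else, mostly with a low value. They report only what shows in the picture. A call takes as long as a camera call. They do not tell look-alikes from the thing itself.
- models.look_for(camera, name): "point" ([x, y, z] in m, in world coordinates, good to about 4 mm: the middle of the surface that is visible of it).
- models.trace(camera, name): "region" (420x560 bool, what is visible of it).
The state is a dict: "clock": time; "qpos": joint angles; "joint_vel": joint speeds; "joint_efforts": joint torques, N m; "tcp_pos": TCP position; "tool_rot": TCP orientation; "force": force on the tool from outside, world axes, zero at the start; "moment": the same for the moment, N m; "finger_gap": opening from 0.0 (shut) to 1.0 (fully open).
Only numpy, scipy, OpenCV 4.12 (cv2) and the standard library are available. Lean on these libraries where they do the work, as an engineer would, in place of code of your own. Each camera call takes 0.05 s, during which the arm holds its last target.

## Task

Set the wax cutting board for the longest cut: lift the metal stop plate out of the slot nearest the knife kerf and slide it fully home in the slot farthest from the kerf, and let go of it. Then lay the long wax bar flat on the board, press it into the corner so that its long side bears on the back fence and its end bears on the stop plate at the same time, and finish while still holding it pressed there for the knife. Leave the short cut piece, the mould and the tealight where they are.

Things in the scene. Friction and masses are not known exactly. Their poses are not given: they have to be found in the camera images.
- cutting_board: wooden board 160 (x) x 240 (y) x 32 mm high, fixed; origin in the centre of its underside. Low back fence on its +x side, thin knife kerf across the top at y = -40 mm, and three slots parallel to x, cut into the top: 100 mm long, 10.2 mm wide, 26 mm deep, mouths chamfered 2 mm, centred at x = +4 and y = +24.5, +54.5, +84.5 mm. Top bare otherwise
- fence: back fence on the board, light wooden batten 24 (x) x 240 (y) x 20 mm high; its top is 52 mm above the table, its working face looks to the board's -x and lies at the board's x = +56 mm. Origin in the centre of its underside, at (68, 0, 32) mm of the board; axes as the board's. Fingers holding the bar must stay above the fence: grip the bar's upper 28 mm
- stop_plate: aluminium plate on edge, 98 (its x) x 9 thick (y) x 76 mm high, 0.18 kg, half-round lower edge; origin in the centre of its lower edge. Starts in the slot nearest the kerf, axes as the board's, 50 mm of it above the board. Seated in a slot its origin is 26 mm under the board's top and its top 82 mm above the table; about 1 mm play, may lean 0.06 rad
- slot_near (a point): centre of the mouth of the slot nearest the kerf (board's top level); axes as the board's
- slot_far (a point): centre of the mouth of the slot farthest from the kerf (board's top level), where the stop plate must go; axes as the board's
- corner (a point): the corner to press into, at board's top level: fence face (board's x = +56 mm) meets the near face of the stop plate in the far slot (board's y = +80 mm, up to 3 mm more when pushed); the bar goes to its -x, -y side; axes as the board's
- wax_bar: the long cream-coloured bar of cast wax, 46 mm wide (its x) x 150 mm long (its y) x 50 mm high (z), about 0.3 kg; origin in the centre of its underside; lies flat on the table on one side of the board at the start. Either end may face the stop plate. Does not dent; it drags on board, fence and plate with ordinary friction (coefficient up to about 0.7), so a few newtons may be drag alone
- cut_piece: a short piece of the same wax bar, 46 (its x) x 60 (its y) x 50 mm high, origin in the centre of its underside; lies on the other side of the board; the two may change places. To be left alone
- silicone_mould: round pink silicone mould, 68 mm across, 51 mm high, origin in the centre of its underside; to be left alone
- tealight_0: tealight with white wax, beside the board's left end, in an aluminium cup, 38 mm across, 24 mm high, origin in the centre of its underside; to be left alone
Things that resemble listed ones, but are neither listed nor needed, are in the scene too. Of the things shaped like the stop_plate, the aluminium one is meant.

How it is judged:
By the outcome, as a careful person would: the job done as asked, in the order asked, and still so for the second after the job is handed in, while the arm keeps its last pose, push and grip.
It also fails if it takes over 72 s, if anything falls off the work surface, if the arm or the gripper's body presses on something with over 40 N, if the wrist force passes 120 N, or if a joint passes its speed limit or range.

## Working session

There is one attempt and no reset: what is moved stays moved. The work goes in short steps, Python scripts to look and compute and a shell command to move; the robot and the scene stay as the last step left them, time stands still between calls to the robot, and variables do not carry over. Pictures are saved under pics/ and viewed, and the job is handed in when it is done.

```bash
mkdir -p pics; ls
cat > h.py <<'E'
import numpy as np, cv2
from station import arm, imaging, models
def pix2w(f,u,v,z=None):
    d=f["range_z"][int(v),int(u)] if z is None else z
    K=f["mtx"]; x=(u-K[0,2])/K[0,0]*d; y=(v-K[1,2])/K[1,1]*d
    pc=np.array([x,-y,-d,1]); return (np.linalg.inv(f["world_to_cam"])@pc)[:3]
def cloud(f):
    K=f["mtx"]; h,w=f["range_z"].shape; v,u=np.mgrid[:h,:w]; d=f["range_z"]
    P=np.stack([(u-K[0,2])/K[0,0]*d,-(v-K[1,2])/K[1,1]*d,-d,np.ones_like(d)],-1)
    return (P@np.linalg.inv(f["world_to_cam"]).T)[...,:3]
def w2pix(f,p):
    c=f["world_to_cam"]@np.append(p,1); K=f["mtx"]; return K[0,0]*c[0]/-c[2]+K[0,2],K[1,1]*-c[1]/-c[2]+K[1,2]
E
python3 - <<'E'
from h import *
s=arm.observe(); print({k:np.round(v,3).tolist() for k,v in s.items()})
for n in("scene","top"):
    f=imaging.grab_frame(n); cv2.imwrite(f"pics/{n}0.png",f["color"])
    np.savez(f"{n}0.npz",**f)
    for t in("cutting_board","fence","stop_plate","wax_bar","cut_piece","silicone_mould","tealight_0","slot_near","slot_far"):
        for r in models.look_for(n,t)[:4]: print(n,t,round(r["p"],2),np.round(r["point"],3),np.round(w2pix(f,r["point"])))
E
```

```text
pics
{'clock': 0.0, 'qpos': [-1.294, 0.265, 1.605, -0.0, 1.274, -0.037], 'joint_vel': [0.001, -0.001, -0.001, 0.001, 0.0, 0.001], 'joint_efforts': [-0.002, -50.211, -35.687, 0.073, 0.029, -0.0], 'tcp_pos': [0.208, -0.641, 0.245], 'tool_rot': [-3.139, -0.0, 0.314], 'force': [0.341, -0.134, -0.245], 'moment': [0.014, 0.009, -0.051], 'finger_gap': 1.002}
scene cutting_board 0.85 [0.54  0.001 0.028] [271. 219.]
scene fence 0.95 [ 0.615 -0.021  0.051] [250. 196.]
scene stop_plate 0.91 [ 0.373 -0.23   0.044] [372. 186.]
scene stop_plate 0.69 [ 0.554 -0.004  0.064] [267. 205.]
scene wax_bar 0.95 [ 0.53  -0.341  0.044] [337. 146.]
scene cut_piece 0.86 [0.529 0.306 0.057] [195. 302.]
scene silicone_mould 0.88 [0.67  0.182 0.036] [182. 242.]
scene tealight_0 0.53 [0.42  0.155 0.014] [280. 286.]
scene slot_near 0.65 [ 0.542 -0.     0.031] [271. 217.]
scene slot_far 0.6 [0.542 0.005 0.035] [270. 218.]
top cutting_board 0.62 [ 0.549 -0.031  0.031] [288. 199.]
top fence 0.75 [ 0.612 -0.042  0.05 ] [294. 170.]
top stop_plate 0.79 [ 0.556 -0.005  0.083] [276. 191.]
top stop_plate 0.76 [ 0.379 -0.228  0.066] [380. 278.]
top cut_piece 0.89 [0.531 0.287 0.048] [144. 202.]
top silicone_mould 0.96 [0.679 0.18  0.034] [198. 142.]
top silicone_mould 0.39 [ 0.55 -0.03  0.03] [288. 199.]
top tealight_0 0.59 [0.421 0.149 0.017] [206. 255.]
top slot_near 0.71 [ 0.546 -0.03   0.03 ] [288. 201.]
top slot_far 0.78 [ 0.546 -0.036  0.029] [290. 201.]
```

View pics/scene0.png

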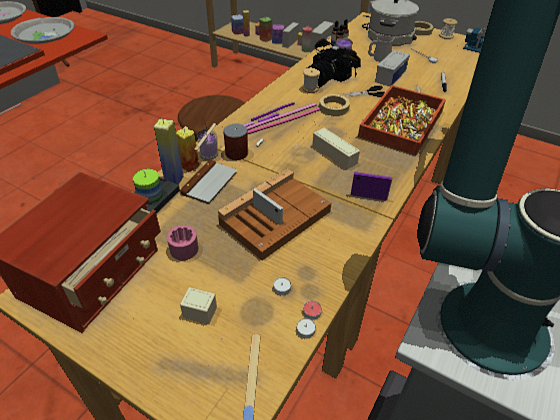

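View pics/top0.png

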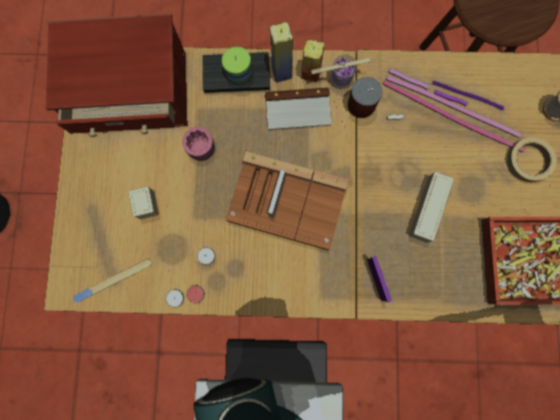

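Run:
```python
from h import *
f=dict(np.load("top0.npz")); P=cloud(f)
c=f["color"][120:300,110:430]; cv2.imwrite("pics/top0crop.png",cv2.resize(c,None,fx=2.4,fy=2.4,interpolation=cv2.INTER_CUBIC))
Z=P[...,2]
ok=f["range_z"]>0
def rect(m,name):
    q=P[m]; r=cv2.minAreaRect((q[:,:2]*1000).astype(np.float32)); print(name,m.sum(),np.round(r[0],1),np.round(r[1],1),round(r[2],1),'z',np.round(np.percentile(q[:,2],[5,50,95])*1000,1))
X,Y=P[...,0],P[...,1]
R=lambda a,b,c,d,z0,z1: ok&(X>a)&(X<b)&(Y>c)&(Y<d)&(Z>z0)&(Z<z1)
rect(R(.42,.72,-.2,.2,.024,.040),'board')
rect(R(.55,.7,-.2,.15,.045,.058),'fence')
rect(R(.45,.65,-.06,.06,.072,.09),'plate')
rect(R(.3,.7,-.5,-.25,.042,.06),'bar')
rect(R(.4,.65,.2,.4,.042,.06),'cut')
rect(R(.3,.46,-.3,-.17,.06,.09),'decoy')
```

```text
board 6012 [567.7  38.4] [384.1 169.8] 71.9 z [28.3 31.6 35. ]
fence 1180 [600.4   5.7] [327.2  89.1] 73.0 z [47.9 51.4 54.6]
plate 201 [558.4  -4.4] [ 9.1 97.4] 75.6 z [77.7 81.5 84.7]
bar 1889 [ 478.1 -427.8] [295.2 157.1] 49.6 z [44.4 49.1 52.8]
cut 569 [569.2 250.1] [ 70.7 175.5] 36.4 z [45.5 49.7 52.9]
decoy 263 [ 378.9 -229.2] [97.7 10.4] 19.2 z [63.6 74.9 77.9]
```

The aluminium plate is the silver one standing in the board at top (276,191). The violet one at (380,278) stands on the table and is the decoy. The long wax bar is at (433,207), right of the board, and the cut piece is at (143,203). I'll refine the poses next.

Run:
```python
from h import *
f=dict(np.load("top0.npz")); P=cloud(f); Z=P[...,2]; ok=f["range_z"]>0; X,Y=P[...,0],P[...,1]
print(f["mtx"].round(1).tolist())
def comp(seed,z0,z1,name):
    m=(ok&(Z>z0)&(Z<z1)).astype(np.uint8); n,l=cv2.connectedComponents(m,connectivity=4)
    k=l[seed[1],seed[0]]; m=l==k; q=P[m]; 
    r=cv2.minAreaRect((q[:,:2]*1000).astype(np.float32)); print(name,m.sum(),np.round(r[0],1),np.round(r[1],1),round(r[2],1),'mean',q.mean(0).round(4)); return m
print(Z[207,433],Z[215,305],Z[191,276],Z[170,294],Z[203,143])
mb=comp((433,207),.042,.06,'bar'); 
for s in ((276,191),(277,187),(274,196)):comp(s,.07,.095,'plate')
comp((294,170),.043,.062,'fence'); comp((143,203),.042,.06,'cut')
# colour-based silver plate
hsv=cv2.cvtColor(f["color"],cv2.COLOR_BGR2HSV)
m=ok&(X>.45)&(X<.62)&(Y>-.06)&(Y<.06)&(Z>.068)&(Z<.095)
q=P[m][:,:2]*1000; c=q.mean(0); u=np.linalg.svd(q-c)[2][0]; print('plate pca',c,np.degrees(np.arctan2(u[1],u[0])),Z[m].mean())
for n,mm in(('bar',mb),):
    q=P[mm][:,:2]*1000;c=q.mean(0);u=np.linalg.svd(q-c,full_matrices=False)[2][0];print(n,c,np.degrees(np.arctan2(u[1],u[0])))
m=ok&(X>.56)&(X<.68)&(Y>-.16)&(Y<.13)&(Z>.044)&(Z<.060)
n,l,st,ce=cv2.connectedComponentsWithStats(m.astype(np.uint8));k=1+st[1:,4].argmax();q=P[l==k][:,:2]*1000;print(st[k]);c=q.mean(0);u=np.linalg.svd(q-c,full_matrices=False)[2][0];print('fence',c,np.degrees(np.arctan2(u[1],u[0])),cv2.minAreaRect(q.astype(np.float32)))
```

```text
[[467.4, 0.0, 282.8], [0.0, 467.4, 208.0], [0.0, 0.0, 1.0]]
0.05339851706361243 0.029517641985944643 0.08065763344882804 1.0620672837998015 0.048693110097947745
bar 1431 [ 541.7 -350. ] [ 46.9 150.8] 70.8 mean [ 0.5401 -0.3486  0.0498]
plate 206 [558.3  -4.3] [ 9.1 97.7] 75.5 mean [ 0.5573 -0.0043  0.0811]
plate 206 [558.3  -4.3] [ 9.1 97.7] 75.5 mean [ 0.5573 -0.0043  0.0811]
plate 206 [558.3  -4.3] [ 9.1 97.7] 75.5 mean [ 0.5573 -0.0043  0.0811]
fence 229928 [725.6  17.6] [1700.1 2389.6] 1.4 mean [ 0.5621  0.0209 -0.2538]
cut 568 [535.1 296.5] [60.5 47.3] 16.2 mean [0.5343 0.2953 0.0496]
plate pca [556.93380446  -4.37601616] 165.34278840417898 0.08077986980100517
bar [ 540.14409092 -348.56481202] 160.71843751131127
[243 151  70  29 766]
fence [623.64306047  -5.21926707] 75.31100767075424 ((622.072509765625, -3.8768157958984375), (158.481689453125, 30.301776885986328), 75.13446807861328)
```

View pics/top0crop.png

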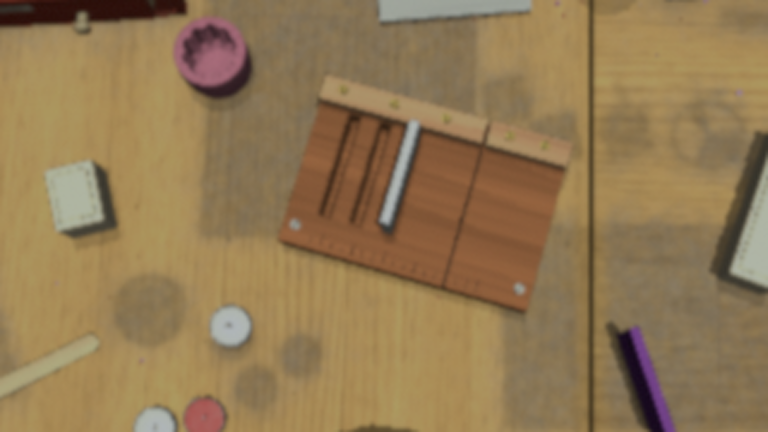

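The crop confirms it: the silver plate sits in the rightmost slot, nearest the kerf, and the empty far slot is the leftmost, next to the fence end. Board yaw is about -15°. Next I'll move above the plate.

```bash
cat >> h.py <<'E'
from scipy.spatial.transform import Rotation as R_
def go(x,y,z,yaw,down=True):
    s=arm.observe(); R0=R_.from_euler('xyz',s["tool_rot"]); p=np.array(s["tcp_pos"])
    sh=R0.inv().apply(np.array([x,y,z])-p)*1000
    rv=(R0.inv()*R_.from_euler('xyz',[np.pi,0,yaw])).as_rotvec()
    print('shift',sh.round(1),'turn',rv.round(4),'norm',np.linalg.norm(sh).round(1),'clk',round(s['clock'],2),'pos',p.round(4),'rot',np.round(s["tool_rot"],4),'F',np.round(s['force'],1),'M',np.round(s['moment'],2),'gap',round(s['finger_gap'],3))
E
python3 - <<'E'
from h import *
go(.558,-.0043,.20,-.262)
E
```

```text
shift [ 529.4 -498.6   46.7] turn [-0.      0.      0.5758] norm 728.8 clk 1.0 pos [ 0.2083 -0.642   0.2467] rot [-3.1416  0.      0.3138] F [-0.1 -0.3 -0.7] M [ 0.01 -0.01  0.02] gap 0.998
```

```bash
python3 -m handwheel '[[[0,0,0.03],[15,-14,1],-1],[[0,0,0.08],[42,-40,3],-1],[[0,0,0.14],[70,-66,6],-1],[[0,0,0.2],[98,-92,8],-1],[[0,0,0.26],[126,-118,10],-1],[[0,0,0.32],[154,-145,13],-1],[[0,0,0.38],[182,-171,16],-1],[[0,0,0.44],[210,-198,18],-1],[[0,0,0.5],[238,-224,21],-1],[[0,0,0.576],[266,-250,23],-1]]'
python3 - <<'E'
from h import *
go(.558,-.0043,.20,-.262)
E
```

```text
clock: 1.83
tcp_pos: [0.3847, -0.3204, 0.2238]
tool_rot: [3.141, -0.001, -0.266]
force: [1.0, -0.3, -0.8]
finger_gap: 1.002
shift [  84.2 -350.5   23.8] turn [ 0.0002 -0.0006 -0.0037] norm 361.3 clk 1.83 pos [ 0.3847 -0.3204  0.2238] rot [ 3.1414e+00 -6.0000e-04 -2.6570e-01] F [ 1.  -0.3 -0.8] M [ 0.09 -0.04 -0.03] gap 1.002
```

```bash
python3 -m handwheel '[[[0,0,0],[9,-38,3],-1],[[0,0,0],[18,-76,5],-1],[[0,0,0],[28,-114,8],-1],[[0,0,0],[37,-152,10],-1],[[0,0,0],[46,-190,13],-1],[[0,0,0],[55,-228,15],-1],[[0,0,0],[64,-266,18],-1],[[0,0,0],[73,-304,21],-1],[[0,0,0],[80,-333,23],-1],[[0,0,-0.004],[84,-350,24],-1]]'
python3 - <<'E'
from h import *
f=imaging.grab_frame("wrist"); cv2.imwrite("pics/w1.png",f["color"]); np.savez("w1.npz",**f)
go(.558,-.0043,.054,-.262)
P=cloud(f); Z=P[...,2]; ok=f["range_z"]>0
m=ok&(Z>.074)&(Z<.09)&(abs(P[...,0]-.558)<.08)&(abs(P[...,1])<.06)
n,l,st,ce=cv2.connectedComponentsWithStats(m.astype(np.uint8));k=1+st[1:,4].argmax();q=P[l==k]
print(st[k],cv2.minAreaRect((q[:,:2]*1000).astype(np.float32)),q[:,2].mean())
E
```

```text
clock: 2.67
tcp_pos: [0.5588, -0.0016, 0.1997]
tool_rot: [-3.141, -0.001, -0.259]
force: [-0.3, -0.5, 0.1]
finger_gap: 1.0
shift [ -0.7   4.7 145.6] turn [-0.0023 -0.0013  0.0038] norm 145.6 clk 2.72 pos [ 5.596e-01 -2.000e-04  1.996e-01] rot [-3.1393e+00 -1.3000e-03 -2.5820e-01] F [ 0.8  2.7 -0.6] M [ 0.09 -0.05 -0.03] gap 0.998
[ 277  136   13  134 1695] ((558.5897216796875, -6.059471130371094), (9.074987411499023, 97.62638092041016), 75.20448303222656) 0.08265090012853281
```

View pics/w1.png

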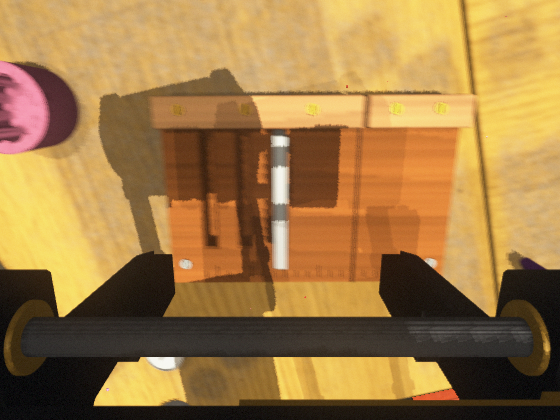

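The wrist view shows the plate centred at (280,200) and the far slot at about x=207. I'll take a settled frame and measure in board axes.

```bash
cat > meas.py <<'E'
from h import *
def board(f,yaw):
    P=cloud(f); ok=f["range_z"]>0
    c,s=np.cos(yaw),np.sin(yaw); U=P[...,0]*c+P[...,1]*s; V=-P[...,0]*s+P[...,1]*c
    return P,U,V,ok
E
python3 - <<'E'
from meas import *
f=imaging.grab_frame("wrist"); np.savez("w2.npz",**f); cv2.imwrite("pics/w2.png",f["color"])
go(.558,-.0055,.054,-.262)
P,U,V,ok=board(f,-.262); Z=P[...,2]
m=ok&(Z>.074)&(Z<.09)&(abs(P[...,0]-.558)<.08)&(abs(P[...,1])<.06)
n,l,st,ce=cv2.connectedComponentsWithStats(m.astype(np.uint8));k=1+st[1:,4].argmax();q=P[l==k]
print('plate',cv2.minAreaRect((q[:,:2]*1000).astype(np.float32)),q[:,2].mean(),'U',np.percentile(U[l==k],[1,50,99]),'V',np.percentile(V[l==k],[1,50,99]))
m=ok&(Z>.045)&(Z<.058)
n,l,st,ce=cv2.connectedComponentsWithStats(m.astype(np.uint8))
for k in range(1,n):
    if st[k,4]>400:
        mm=l==k;q=(P[mm][:,:2]*1000).astype(np.float32); print('z50',st[k],cv2.minAreaRect(q),'U',np.percentile(U[mm],[1,50,99]),'V',np.percentile(V[mm],[1,99]))
g=cv2.cvtColor(f["color"],cv2.COLOR_BGR2GRAY)
for r in (150,180,190,215,230,240): print(r,[ (c,round(1000*V[r,c],1),round(1000*Z[r,c])) for c in range(190,290,3)][::2])
E
```

```text
shift [  0.2   3.4 145.6] turn [-0.0004 -0.0006  0.0042] norm 145.6 clk 2.77 pos [ 0.5586 -0.0022  0.1996] rot [-3.1412e+00 -6.0000e-04 -2.5780e-01] F [ 0.7 -0.3  0.1] M [ 0.05  0.08 -0.03] gap 0.998
plate ((558.4957275390625, -5.600452423095703), (8.955739974975586, 98.0539321899414), 75.40435028076172) 0.08253095318284286 U [0.49315978 0.54398531 0.58967684] V [0.13467899 0.13944028 0.14391893]
z50 [   0   61   58   94 2164] ((668.92578125, 166.11468505859375), (41.096065521240234, 68.17659759521484), 60.16282272338867) U [0.57417815 0.60475784 0.63888889] V [0.3133137  0.35689783]
z50 [ 156   96  215   34 7026] ((624.7193603515625, -6.10400390625), (158.6934051513672, 23.831157684326172), 75.25235748291016) U [0.59304417 0.6049405  0.61640618] V [0.07882151 0.2331372 ]
z50 [ 371   96  111   34 3584] ((593.8467407226562, -123.28717041015625), (79.08187103271484, 23.915437698364258), 75.17449951171875) U [0.59405257 0.60603876 0.61744758] V [-0.00336885  0.07378188]
150 [(190, np.float64(216.2), 33), (196, np.float64(211.2), 33), (202, np.float64(206.5), 33), (208, np.float64(204.9)
[... 2258 characters left out ...]
, 7), (256, np.float64(163.3), 30), (262, np.float64(158.0), 32), (268, np.float64(152.8), 32), (274, np.float64(147.6), 33), (280, np.float64(142.9), 82), (286, np.float64(138.5), 83)]
240 [(190, np.float64(220.6), 33), (196, np.float64(215.3), 33), (202, np.float64(210.1), 34), (208, np.float64(205.2), 32), (214, np.float64(203.0), 15), (220, np.float64(197.9), 13), (226, np.float64(189.3), 33), (232, np.float64(184.1), 33), (238, np.float64(178.9), 33), (244, np.float64(174.0), 29), (250, np.float64(169.9), 15), (256, np.float64(163.4), 31), (262, np.float64(158.1), 32), (268, np.float64(152.8), 34), (274, np.float64(147.6), 33), (280, np.float64(142.8), 85), (286, np.float64(138.4), 83)]
```

```bash
python3 -m handwheel '[[[0,0,0],[0,1,20],-1],[[0,0,0],[0,2,45],-1],[[0,0,0],[0,3,70],-1],[[0,0,0],[0,3.5,95],-1],[[0,0,0],[0,3.5,115],-1],[[0,0,0],[0,3.5,130],-1],[[0,0,0],[0,3.5,140],-1],[[0,0,0],[0,3.5,145],-1],[[0,0,0],[0,3.5,145],-1],[[0,0,0],[0,3.5,145],-0.3]]' 20
python3 - <<'E'
from h import *
go(.5585,-.0056,.054,-.2575)
E
python3 -m handwheel '[[[0,0,0],[0,0,0],0.2],[[0,0,0],[0,0,0],0.6],[[0,0,0],[0,0,0],1],[[0,0,0],[0,0,0],1],[[0,0,0],[0,0,0],1],[[0,0,0],[0,0,0],1],[[0,0,0],[0,0,0],1],[[0,0,0],[0,0,0],1],[[0,0,0],[0,0,0],1],[[0,0,0],[0,0,0],1]]' 40
python3 - <<'E'
from h import *
go(.5585,-.0056,.054,-.2575)
f=imaging.grab_frame("wrist"); cv2.imwrite("pics/w3.png",f["color"])
E
```

```text
clock: 3.6
tcp_pos: [0.5583, -0.006, 0.0553]
tool_rot: [-3.141, -0.002, -0.258]
force: [0.3, -0.8, 0.5]
finger_gap: 0.95
shift [ 0.1 -0.4  1.3] turn [-0.0005 -0.0016 -0.0008] norm 1.4 clk 3.6 pos [ 0.5583 -0.006   0.0553] rot [-3.1411e+00 -1.6000e-03 -2.5830e-01] F [ 0.3 -0.8  0.5] M [-0.04 -0.01  0.02] gap 0.95
clock: 4.43
tcp_pos: [0.5582, -0.006, 0.0552]
tool_rot: [-3.141, -0.001, -0.258]
force: [-0.2, 0.2, 0.1]
finger_gap: 0.192
shift [ 0.2 -0.5  1.2] turn [-0.0004 -0.0014 -0.0008] norm 1.3 clk 4.43 pos [ 0.5582 -0.006   0.0552] rot [-3.1411e+00 -1.4000e-03 -2.5830e-01] F [-0.2  0.2  0.1] M [ 0.02  0.03 -0.08] gap 0.192
```

View pics/w3.png

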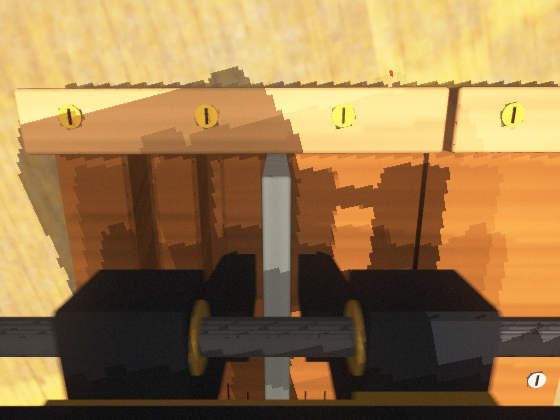

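The fingers are straddling the plate (column 277) but haven't closed yet, so I'll let them close.

```bash
python3 -m handwheel '[[[0,0,0],[0,0,0],1],[[0,0,0],[0,0,0],1],[[0,0,0],[0,0,0],1],[[0,0,0],[0,0,0],1],[[0,0,0],[0,0,0],1],[[0,0,0],[0,0,0],1],[[0,0,0],[0,0,0],1],[[0,0,0],[0,0,0],1],[[0,0,0],[0,0,0],1],[[0,0,0],[0,0,0],1]]' 40
python3 - <<'E'
from h import *
go(.5585,-.0056,.054,-.2575)
E
```

```text
clock: 5.32
tcp_pos: [0.5582, -0.006, 0.0552]
tool_rot: [-3.141, -0.001, -0.258]
force: [-0.3, 0.6, -0.0]
finger_gap: 0.098
shift [ 0.2 -0.5  1.2] turn [-0.0004 -0.0014 -0.0008] norm 1.3 clk 5.32 pos [ 0.5582 -0.006   0.0552] rot [-3.1411e+00 -1.4000e-03 -2.5830e-01] F [-0.3  0.6 -0. ] M [ 0.04 -0.02  0.01] gap 0.098
```

```bash
python3 -m handwheel '[[[0,0,0],[0,0,-2],1],[[0,0,0],[0,0,-6],1],[[0,0,0],[0,0,-12],1],[[0,0,0],[0,0,-18],1],[[0,0,0],[0,0,-25],1],[[0,0,0],[0,0,-32],1],[[0,0,0],[0,0,-39],1],[[0,0,0],[0,0,-44],1],[[0,0,0],[0,0,-48],1],[[0,0,0],[0,0,-50],1]]'
python3 - <<'E'
from h import *
a=np.deg2rad(75.25)
go(.5582+.06*np.cos(a),-.006+.06*np.sin(a),.105,-.258)
E
```

```text
clock: 6.15
tcp_pos: [0.5586, -0.006, 0.1062]
tool_rot: [-3.141, -0.003, -0.258]
force: [-0.8, -1.0, -1.7]
finger_gap: 0.097
shift [ -0.4 -59.9   1.2] turn [-0.0007 -0.0026 -0.0003] norm 59.9 clk 6.15 pos [ 0.5586 -0.006   0.1062] rot [-3.1409e+00 -2.6000e-03 -2.5830e-01] F [-0.8 -1.  -1.7] M [ 0.03  0.04 -0.02] gap 0.097
```

```bash
python3 -m handwheel '[[[0,0,0],[0,-4,0],1],[[0,0,0],[0,-12,0],1],[[0,0,0],[0,-22,0],1],[[0,0,0],[0,-32,0],1],[[0,0,0],[0,-42,0],1],[[0,0,0],[0,-50,0],1],[[0,0,0],[0,-56,0],1],[[0,0,0],[-0.4,-60,0],1],[[0,0,0],[-0.4,-60,0],1],[[0,0,0],[-0.4,-60,0],1]]'
python3 - <<'E'
from meas import *
f=imaging.grab_frame("wrist"); cv2.imwrite("pics/w4.png",f["color"]); np.savez("w4.npz",**f)
a=np.deg2rad(75.25)
go(.5582+.06*np.cos(a),-.006+.06*np.sin(a),.105,-.258)
P,U,V,ok=board(f,-.2575);Z=P[...,2]
t=imaging.grab_frame("top"); cv2.imwrite("pics/t4.png",cv2.resize(t["color"][120:270,170:380],None,fx=3.5,fy=3.5))
for r in range(160,250,15): print(r,[(c,round(1000*V[r,c],1),round(1000*Z[r,c])) for c in range(225,330,5)])
E
```

```text
clock: 6.98
tcp_pos: [0.5734, 0.0523, 0.1061]
tool_rot: [-3.141, -0.002, -0.258]
force: [0.3, -1.1, -2.1]
finger_gap: 0.098
shift [ 0.1 -0.   1.1] turn [-0.0004 -0.0025 -0.    ] norm 1.1 clk 7.03 pos [0.5734 0.052  0.1061] rot [-3.1412e+00 -2.5000e-03 -2.5800e-01] F [ 1.1  0.8 -1.8] M [ 0.04 -0.01 -0.04] gap 0.098
160 [(225, np.float64(226.4), 32), (230, np.float64(223.6), 32), (235, np.float64(220.8), 32), (240, np.float64(217.8), 33), (245, np.float64(215.0), 33), (250, np.float64(212.1), 33), (255, np.float64(209.3), 33), (260, np.float64(206.4), 34), (265, np.float64(203.6), 32), (270, np.float64(199.5), 100), (275, np.float64(197.6), 100), (280, np.float64(195.6), 100), (285, np.float64(193.7), 100), (290, np.float64(189.4), 33), (295, np.float64(186.6), 33), (300, np.float64(183.7), 33), (305, np.float64(180.8), 33), (310, np.float64(178.0), 33), (315, np.float64(175.1), 32), (320, np.float64(172.1), 31), (325, np.float64(166.1), 7)]
175 [(225, np.float64(226.6), 33), (230, np.float64(223.7), 34), (235, np.float64(220.8), 34), (240, np.float64(218.1), 32), (245, np.float64(215.
[... 2348 characters left out ...]
3), (320, np.float64(167.9), 6), (325, np.float64(164.8), 7)]
235 [(225, np.float64(228.1), 32), (230, np.float64(224.9), 34), (235, np.float64(221.9), 33), (240, np.float64(218.9), 34), (245, np.float64(215.9), 33), (250, np.float64(212.9), 34), (255, np.float64(210.0), 32), (260, np.float64(207.0), 32), (265, np.float64(200.6), 132), (270, np.float64(199.0), 133), (275, np.float64(197.4), 133), (280, np.float64(195.8), 133), (285, np.float64(194.2), 133), (290, np.float64(192.6), 133), (295, np.float64(185.9), 33), (300, np.float64(182.9), 33), (305, np.float64(180.0), 34), (310, np.float64(176.9), 33), (315, np.float64(173.9), 33), (320, np.float64(167.8), 7), (325, np.float64(164.3), 7)]
```

View pics/w4.png

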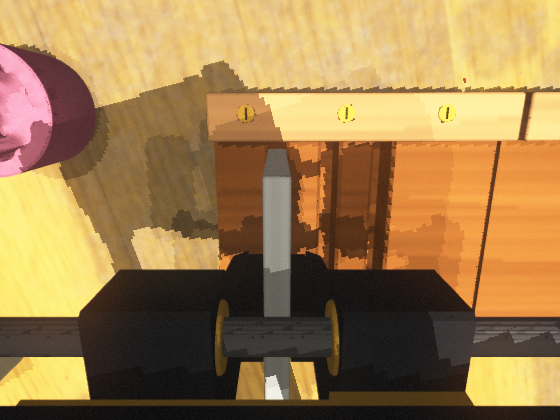

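View pics/t4.png

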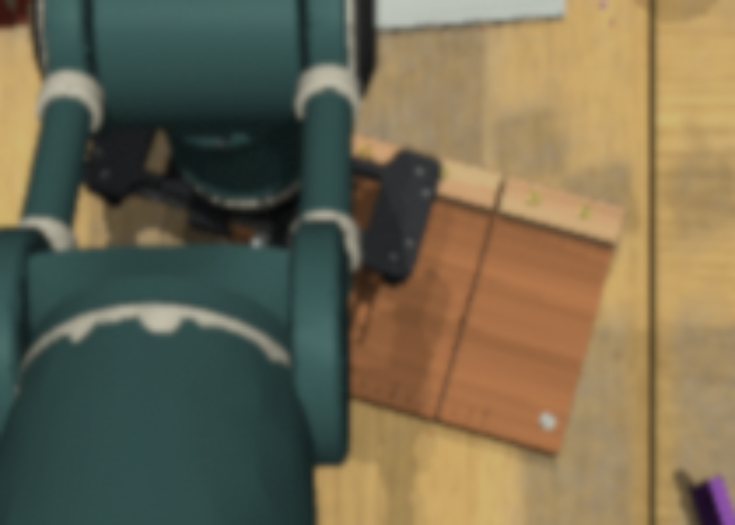

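The plate hangs parallel to the slots and directly above the far one (the relative move read 60.0 mm). Now I'll lower it.

```bash
python3 -m handwheel '[[[0,0,0],[0.1,0,4],1],[[0,0,0],[0.1,0,9],1],[[0,0,0],[0.1,0,14],1],[[0,0,0],[0.1,0,18],1],[[0,0,0],[0.1,0,21],1],[[0,0,0],[0.1,0,24],1],[[0,0,0],[0.1,0,27],1],[[0,0,0],[0.1,0,29],1],[[0,0,0],[0.1,0,31],1],[[0,0,0],[0.1,0,33],1]]'
python3 - <<'E'
from h import *
a=np.deg2rad(75.25)
go(.5582+.06*np.cos(a),-.006+.06*np.sin(a),.0552,-.258)
E
```

```text
clock: 7.92
tcp_pos: [0.5737, 0.0519, 0.0731]
tool_rot: [-3.141, -0.003, -0.258]
force: [-0.1, 0.2, -2.6]
finger_gap: 0.098
shift [-0.3 -0.1 17.9] turn [-0.0006 -0.0027 -0.0003] norm 17.9 clk 7.92 pos [0.5737 0.0519 0.0731] rot [-3.141e+00 -2.700e-03 -2.583e-01] F [-0.1  0.2 -2.6] M [0.04 0.01 0.  ] gap 0.098
```

Its lower edge is already 8 mm into the slot with no contact force. Continuing down.

```bash
python3 -m handwheel '[[[0,0,0],[-0.2,0,3],1],[[0,0,0],[-0.2,0,6],1],[[0,0,0],[-0.2,0,9],1],[[0,0,0],[-0.2,0,12],1],[[0,0,0],[-0.2,0,14],1],[[0,0,0],[-0.2,0,16],1],[[0,0,0],[-0.2,0,17],1],[[0,0,0],[-0.2,0,17.7],1],[[0,0,0],[-0.2,0,18],1],[[0,0,0],[-0.2,0,18.3],1]]'
python3 - <<'E'
from h import *
a=np.deg2rad(75.25)
go(.5582+.06*np.cos(a),-.006+.06*np.sin(a),.0552,-.258)
E
```

```text
clock: 8.75
tcp_pos: [0.5736, 0.0519, 0.0552]
tool_rot: [-3.141, -0.003, -0.258]
force: [-2.1, 0.5, 3.5]
finger_gap: 0.098
shift [-0.1 -0.1 -0. ] turn [-0.0005 -0.0025 -0.0004] norm 0.1 clk 8.75 pos [0.5736 0.0519 0.0552] rot [-3.1411e+00 -2.5000e-03 -2.5840e-01] F [-2.1  0.5  3.5] M [ 0.01  0.36 -0.01] gap 0.098
```

Same height as when it was seated before, with contact upward (3.5 N against a hanging -2 N). I'll press 1 mm and release.

```bash
python3 -m handwheel '[[[0,0,0],[0,0,0.5],1],[[0,0,0],[0,0,1],1],[[0,0,0],[0,0,1],1],[[0,0,0],[0,0,1],0.7],[[0,0,0],[0,0,0],0.4],[[0,0,0],[0,0,0],0.1],[[0,0,0],[0,0,0],-0.2],[[0,0,0],[0,0,0],-0.4],[[0,0,0],[0,0,0],-0.4],[[0,0,0],[0,0,0],-0.4]]' 20
python3 - <<'E'
from h import *
go(.5735,.0519,.2,-.258)
E
```

```text
clock: 9.58
tcp_pos: [0.5735, 0.0519, 0.055]
tool_rot: [-3.141, -0.002, -0.258]
force: [-0.5, -0.2, 0.1]
finger_gap: 0.578
shift [   0.3   -0.  -145. ] turn [-0.0005 -0.0024 -0.0003] norm 145.0 clk 9.58 pos [0.5735 0.0519 0.055 ] rot [-3.1411e+00 -2.4000e-03 -2.5830e-01] F [-0.5 -0.2  0.1] M [0.06 0.01 0.  ] gap 0.578
```

```bash
python3 -m handwheel '[[[0,0,0],[0,0,-5],-1],[[0,0,0],[0,0,-18],-1],[[0,0,0],[0,0,-35],-1],[[0,0,0],[0,0,-55],-1],[[0,0,0],[0,0,-75],-1],[[0,0,0],[0,0,-95],-1],[[0,0,0],[0,0,-115],-1],[[0,0,0],[0,0,-130],-1],[[0,0,0],[0,0,-140],-1],[[0,0,0],[0,0,-145],-1]]'
python3 - <<'E'
from meas import *
imaging.grab_frame("wrist")
f=imaging.grab_frame("wrist"); cv2.imwrite("pics/w5.png",f["color"])
P,U,V,ok=board(f,-.2575);Z=P[...,2]
m=ok&(Z>.07)&(Z<.095)&(abs(P[...,0]-.5735)<.08)&(abs(P[...,1]-.052)<.05)
n,l,st,ce=cv2.connectedComponentsWithStats(m.astype(np.uint8));k=1+st[1:,4].argmax();mm=l==k;q=P[mm]
print('plate',cv2.minAreaRect((q[:,:2]*1000).astype(np.float32)),q[:,2].mean(),'U',np.percentile(U[mm],[1,99]),'V',np.percentile(V[mm],[1,50,99]))
m=ok&(Z>.045)&(Z<.058)
n,l,st,ce=cv2.connectedComponentsWithStats(m.astype(np.uint8))
for k in range(1,n):
    if st[k,4]>400:
        mm=l==k;q=(P[mm][:,:2]*1000).astype(np.float32); print('z50',st[k],cv2.minAreaRect(q),'U',np.percentile(U[mm],[1,50,99]),'V',np.percentile(V[mm],[1,99]))
go(.541,-.349,.2,-.335)
E
```

```text
clock: 10.42
tcp_pos: [0.5744, 0.052, 0.2031]
tool_rot: [-3.14, -0.006, -0.258]
force: [-0.3, -1.2, -0.2]
finger_gap: 1.001
plate ((573.6989135742188, 52.64055633544922), (9.183181762695312, 98.46541595458984), 75.411376953125) 0.08256358069075395 U [0.49392659 0.59027262] V [0.19236927 0.19682416 0.20125076]
z50 [  36   64   94   93 3656] ((675.7786254882812, 177.84539794921875), (68.18798065185547, 67.33671569824219), 74.62970733642578) U [0.576293   0.61076118 0.64099967] V [0.31091417 0.37642022]
z50 [  230    98   322    34 10359] ((614.2259521484375, -45.57234191894531), (240.23768615722656, 24.02311897277832), 75.46025848388672) U [0.59385055 0.60567486 0.61721431] V [-0.00430351  0.22988288]
shift [ 70.7 396.    1.4] turn [-0.0014 -0.0047  0.0767] norm 402.3 clk 10.52 pos [0.5738 0.052  0.2015] rot [-3.1404 -0.0047 -0.2583] F [-0.9 -0.2  0. ] M [ 0.01 -0.06 -0.01] gap 0.998
```

View pics/w5.png

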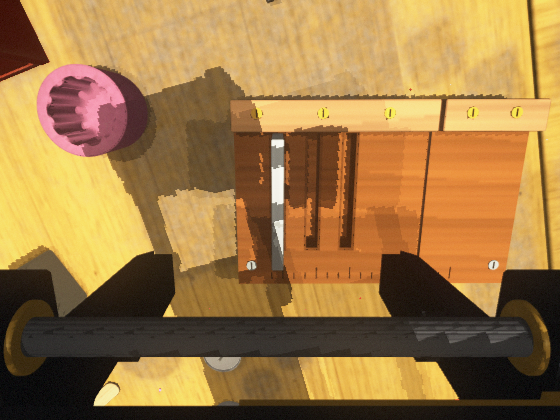

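The plate is fully seated in the far slot: its top reads the same as at the start (82.6 mm), and the other two slots are empty. Next, the wax bar.

```bash
python3 -m handwheel '[[[0,0,0.01],[3,18,0],-1],[[0,0,0.02],[10,56,0],-1],[[0,0,0.03],[17,95,0],-1],[[0,0,0.04],[24,134,0],-1],[[0,0,0.05],[31,173,0],-1],[[0,0,0.06],[38,212,0],-1],[[0,0,0.07],[45,251,0],-1],[[0,0,0.077],[52,290,0],-1],[[0,0,0.077],[59,329,0],-1],[[0,0,0.077],[64,360,0],-1]]'
python3 - <<'E'
from h import *
go(.541,-.349,.2,-.335)
E
```

```text
clock: 11.35
tcp_pos: [0.5423, -0.3149, 0.1996]
tool_rot: [-3.14, -0.002, -0.336]
force: [0.2, 0.5, 0.5]
finger_gap: 0.999
shift [10.  32.7 -0.4] turn [-0.0015 -0.0023 -0.0014] norm 34.2 clk 11.35 pos [ 0.5423 -0.3149  0.1996] rot [-3.1401e+00 -2.3000e-03 -3.3640e-01] F [0.2 0.5 0.5] M [0.   0.01 0.06] gap 0.999
```

```bash
python3 -m handwheel '[[[0,0,0],[3,12,0],-1],[[0,0,0],[7,22,5],-1],[[0,0,0],[10,31,10],-1],[[0,0,0],[10,33,15],-1],[[0,0,0],[10,33,20],-1],[[0,0,0],[10,33,25],-1],[[0,0,0],[10,33,30],-1],[[0,0,0],[10,33,30],-1],[[0,0,0],[10,33,30],-1],[[0,0,0],[10,33,30],-1]]'
python3 - <<'E'
from meas import *
f=imaging.grab_frame("wrist"); cv2.imwrite("pics/w6.png",f["color"])
P=cloud(f);Z=P[...,2];ok=f["range_z"]>0
m=ok&(Z>.042)&(Z<.06)&(abs(P[...,0]-.541)<.11)&(abs(P[...,1]+.35)<.07)
n,l,st,ce=cv2.connectedComponentsWithStats(m.astype(np.uint8));k=1+st[1:,4].argmax();mm=l==k;q=P[mm]
print('bar',st[k],cv2.minAreaRect((q[:,:2]*1000).astype(np.float32)),q[:,2].mean())
go(.5417,-.350,.033,-.335)
E
```

```text
clock: 12.18
tcp_pos: [0.5412, -0.3488, 0.1699]
tool_rot: [-3.14, -0.003, -0.336]
force: [-0.7, -1.2, -0.6]
finger_gap: 0.999
bar [  248    96    68   202 12860] ((541.8446044921875, -351.71527099609375), (46.041507720947266, 148.73049926757812), 70.7286605834961) 0.051199468754153134
shift [  0.3   1.  137.1] turn [-0.0014 -0.003  -0.0009] norm 137.1 clk 12.23 pos [ 0.5413 -0.349   0.1701] rot [-3.1402e+00 -3.0000e-03 -3.3590e-01] F [ 0.9 -0.7  0.1] M [ 0.08 -0.01  0.03] gap 0.998
```

View pics/w6.png

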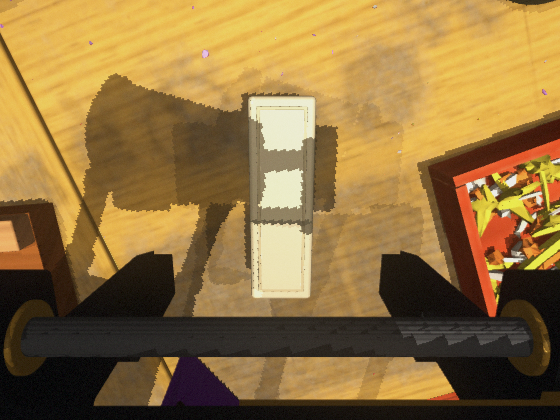

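```bash
python3 -m handwheel '[[[0,0,0],[1,2,20],-1],[[0,0,0],[1,2,45],-1],[[0,0,0],[1,2,70],-1],[[0,0,0],[1,2,95],-1],[[0,0,0],[1,2,112],-1],[[0,0,0],[1,2,125],-1],[[0,0,0],[1,2,133],-0.7],[[0,0,0],[1,2,137],-0.4],[[0,0,0],[1,2,137],0],[[0,0,0],[1,2,137],1]]' 35
python3 -m handwheel '[[[0,0,0],[0,0,0],1],[[0,0,0],[0,0,0],1],[[0,0,0],[0,0,0],1],[[0,0,0],[0,0,0],1],[[0,0,0],[0,0,0],1],[[0,0,0],[0,0,0],1],[[0,0,0],[0,0,0],1],[[0,0,0],[0,0,0],1],[[0,0,0],[0,0,0],1],[[0,0,0],[0,0,0],1]]' 35
python3 - <<'E'
from h import *
go(.5818,-.0318,.12,1.315)
E
```

```text
clock: 13.07
tcp_pos: [0.5428, -0.3517, 0.0341]
tool_rot: [-3.141, -0.005, -0.336]
force: [1.3, -0.3, 0.2]
finger_gap: 0.725
clock: 13.9
tcp_pos: [0.5437, -0.3524, 0.0356]
tool_rot: [-3.141, -0.007, -0.336]
force: [-0.1, -0.4, 6.1]
finger_gap: 0.517
shift [ -69.1 -315.3  -84.9] turn [ 0.0056 -0.0054 -1.6508] norm 333.8 clk 13.9 pos [ 0.5437 -0.3524  0.0356] rot [-3.1414 -0.0069 -0.3358] F [-0.1 -0.4  6.1] M [0.03 0.02 0.01] gap 0.517
```

Gripped: opening is 45.5 mm, against a 46 mm bar. Lifting.

```bash
python3 -m handwheel '[[[0,0,0],[0,0,-3],1],[[0,0,0],[0,0,-10],1],[[0,0,0],[0,0,-20],1],[[0,0,0],[0,0,-32],1],[[0,0,0],[0,0,-46],1],[[0,0,0],[0,0,-60],1],[[0,0,0],[0,0,-75],1],[[0,0,0],[0,0,-90],1],[[0,0,0],[0,0,-105],1],[[0,0,0],[0,0,-115],1]]'
python3 - <<'E'
from h import *
go(.574,-.038,.15,1.315)
E
```

```text
clock: 14.73
tcp_pos: [0.5439, -0.3529, 0.154]
tool_rot: [3.141, -0.011, -0.336]
force: [0.4, -0.6, -2.9]
finger_gap: 0.519
shift [ -75.4 -307.2    3. ] turn [ 0.0094 -0.0073 -1.6508] norm 316.3 clk 14.73 pos [ 0.5439 -0.3529  0.154 ] rot [ 3.1407 -0.0105 -0.3358] F [ 0.4 -0.6 -2.9] M [ 0.04 -0.01  0.02] gap 0.519
```

```bash
python3 -m handwheel '[[[0,0,-0.06],[-2,-8,0],1],[[0,0,-0.17],[-6,-24,0],1],[[0,0,-0.28],[-12,-48,0],1],[[0,0,-0.39],[-18,-72,0],1],[[0,0,-0.5],[-24,-96,0],1],[[0,0,-0.61],[-30,-120,0],1],[[0,0,-0.72],[-36,-144,0],1],[[0,0,-0.83],[-42,-168,0],1],[[0,0,-0.94],[-48,-192,0],1],[[0,0,-1.05],[-54,-216,0],1]]'
python3 - <<'E'
from h import *
go(.574,-.038,.15,1.315)
E
```

```text
clock: 15.57
tcp_pos: [0.5642, -0.13, 0.1543]
tool_rot: [3.131, -0.005, 0.719]
force: [0.4, -0.7, -2.5]
finger_gap: 0.515
shift [ 67.9 -62.8   4. ] turn [ 0.0117 -0.0018 -0.5955] norm 92.6 clk 15.57 pos [ 0.5642 -0.13    0.1543] rot [ 3.1311 -0.0051  0.7195] F [ 0.4 -0.7 -2.5] M [-0.02 -0.01  0.01] gap 0.515
```

```bash
python3 -m handwheel '[[[0.001,0,-0.09],[10,-9,0],1],[[0.002,0,-0.17],[20,-19,0],1],[[0.004,0,-0.26],[32,-30,1],1],[[0.006,0,-0.35],[44,-41,2],1],[[0.008,0,-0.44],[54,-50,3],1],[[0.01,0,-0.52],[62,-57,4],1],[[0.011,-0.001,-0.57],[66,-61,4],1],[[0.012,-0.002,-0.596],[68,-63,4],1],[[0.012,-0.002,-0.596],[68,-63,4],1],[[0.012,-0.002,-0.596],[68,-63,4],1]]'
python3 - <<'E'
from meas import *
f=imaging.grab_frame("wrist"); cv2.imwrite("pics/w7.png",f["color"])
g=imaging.grab_frame("scene"); cv2.imwrite("pics/s7.png",cv2.resize(g["color"][130:300,150:400],None,fx=3,fy=3))
go(.574,-.038,.067,1.315)
E
```

```text
clock: 16.4
tcp_pos: [0.5741, -0.0379, 0.1505]
tool_rot: [3.141, 0.0, 1.315]
force: [0.3, 0.2, -2.6]
finger_gap: 0.518
shift [ 0.3 -0.  83.3] turn [ 0.0001  0.0002 -0.0008] norm 83.3 clk 16.5 pos [ 0.574  -0.0383  0.1503] rot [3.1415e+00 2.0000e-04 1.3142e+00] F [ 0.5  0.4 -2. ] M [-0.03 -0.06  0.  ] gap 0.515
```

View pics/w7.png

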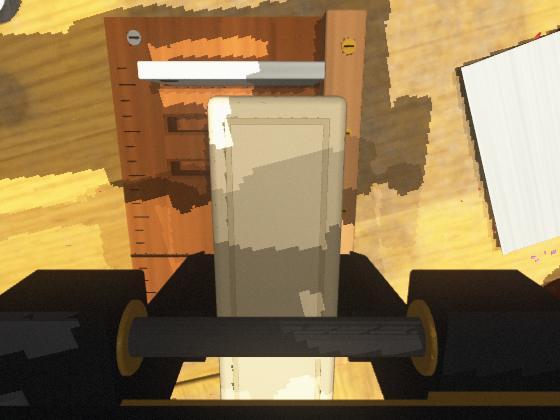

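View pics/s7.png

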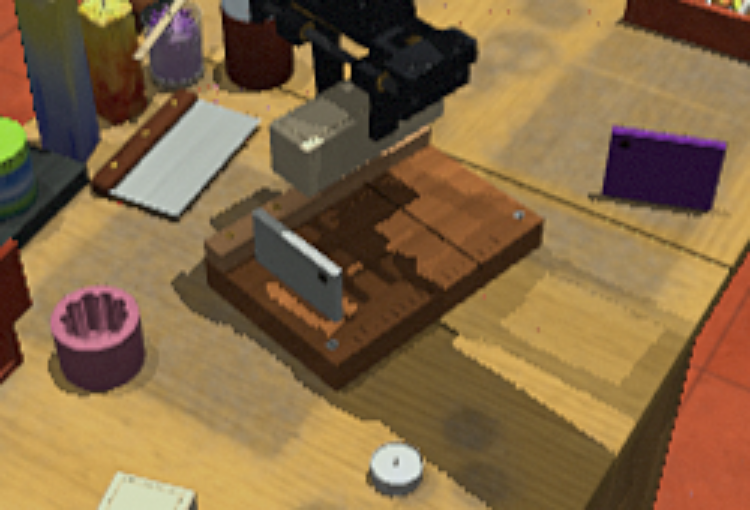

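The bar hangs parallel to the fence with its end short of the plate. Before lowering, I'll check the clearance.

Run:
```python
from meas import *
f=imaging.grab_frame("wrist")
P,U,V,ok=board(f,-.256);Z=P[...,2]
m=ok&(Z>.155)&(Z<.18);m[250:]=0
n,l,st,ce=cv2.connectedComponentsWithStats(m.astype(np.uint8));k=1+st[1:,4].argmax();mm=l==k;q=P[mm]
print('bar',st[k],cv2.minAreaRect((q[:,:2]*1000).astype(np.float32))[1:],q[:,2].mean(),'U',np.percentile(U[mm],[1,99]),'V',np.percentile(V[mm],[1,99]))
for n_,z0,z1,box in(('fence',.045,.058,(320,370,10,150)),('plate',.075,.09,(130,330,40,90))):
    m=ok&(Z>z0)&(Z<z1); m2=np.zeros_like(m); a,b,c,d=box; m2[c:d,a:b]=m[c:d,a:b]
    print(n_,m2.sum(),'U',np.percentile(U[m2],[1,99]),'V',np.percentile(V[m2],[1,99]))
go(.574,-.038,.067,1.315)
```

```text
bar [  207    95   140   155 20594] ((53.23722839355469, 46.33463668823242), 75.5553970336914) 0.16553118966476787 U [0.5433314  0.58768309] V [0.12939335 0.1803659 ]
fence 4330 U [0.59336493 0.61700071] V [0.15311808 0.22993761]
plate 3665 U [0.494168   0.58947275] V [0.19139737 0.2003838 ]
shift [ 0.3  0.  83.2] turn [-0.0001  0.0002 -0.0007] norm 83.2 clk 16.55 pos [ 0.5739 -0.0383  0.1502] rot [-3.1415e+00  2.0000e-04  1.3143e+00] F [-0.5 -0.5 -2.7] M [-0.03 -0.05  0.01] gap 0.521
```

Clearance is 5.5 mm to the fence and 11 mm to the plate. Lowering.

```bash
python3 -m handwheel '[[[0,0,0],[0,0,6],1],[[0,0,0],[0,0,18],1],[[0,0,0],[0,0,31],1],[[0,0,0],[0,0,44],1],[[0,0,0],[0,0,56],1],[[0,0,0],[0,0,65],1],[[0,0,0],[0,0,72],1],[[0,0,0],[0,0,77],1],[[0,0,0],[0,0,79],1],[[0,0,0],[0,0,80],1]]'
python3 -m handwheel '[[[0,0,0],[0,0,0.4],1],[[0,0,0],[0,0,0.8],1],[[0,0,0],[0,0,1.2],1],[[0,0,0],[0,0,1.6],1],[[0,0,0],[0,0,2],1],[[0,0,0],[0,0,2.4],1],[[0,0,0],[0,0,2.8],1],[[0,0,0],[0,0,3],1],[[0,0,0],[0,0,3],1],[[0,0,0],[0,0,3],1]]'
python3 - <<'E'
from h import *
go(.5824,-.0297,.067,1.315)
E
```

```text
clock: 17.38
tcp_pos: [0.5739, -0.0383, 0.0699]
tool_rot: [-3.141, 0.0, 1.314]
force: [-0.6, -0.3, -2.2]
finger_gap: 0.52
clock: 18.22
tcp_pos: [0.5742, -0.0385, 0.0675]
tool_rot: [3.141, 0.0, 1.314]
force: [-2.3, -1.6, 3.3]
finger_gap: 0.519
shift [10.6  5.7  0.5] turn [ 0.0001  0.0004 -0.0007] norm 12.1 clk 18.22 pos [ 0.5742 -0.0385  0.0675] rot [3.1415e+00 4.0000e-04 1.3143e+00] F [-2.3 -1.6  3.3] M [-0.06  0.3   0.11] gap 0.519
```

The bar is resting on the board. Tool +y points to the fence and +x to the plate. Fence first.

```bash
python3 -m handwheel '[[[0,0,0],[0,1,0],1],[[0,0,0],[0,2,0],1],[[0,0,0],[0,3,0],1],[[0,0,0],[0,4,0],1],[[0,0,0],[0,4.7,0],1],[[0,0,0],[0,5.2,0],1],[[0,0,0],[0,5.5,0],1],[[0,0,0],[0,5.8,0],1],[[0,0,0],[0,6,0],1],[[0,0,0],[0,6,0],1]]'
python3 - <<'E'
from h import *
go(.5824,-.0297,.067,1.315)
F=np.array(arm.observe()["force"]);print('along ex',F@[.967,-.2535,0],'ey',F@[.2535,.967,0])
E
```

```text
clock: 19.05
tcp_pos: [0.5791, -0.0396, 0.0676]
tool_rot: [-3.14, 0.0, 1.315]
force: [-5.3, 1.5, 5.8]
finger_gap: 0.52
shift [10.4  0.7  0.6] turn [-0.002   0.0004 -0.0003] norm 10.5 clk 19.05 pos [ 0.5791 -0.0396  0.0676] rot [-3.1396e+00  4.0000e-04  1.3147e+00] F [-5.3  1.5  5.8] M [0.48 0.75 0.24] gap 0.52
along ex -5.5349731229660835 ey 0.07822663340954314
```

```bash
python3 -m handwheel '[[[0,0,0],[1,0.2,-0.3],1],[[0,0,0],[2.2,0.2,-0.3],1],[[0,0,0],[3.5,0.2,-0.3],1],[[0,0,0],[4.8,0.2,-0.3],1],[[0,0,0],[6,0.2,-0.3],1],[[0,0,0],[7.2,0.2,-0.3],1],[[0,0,0],[8.2,0.2,-0.3],1],[[0,0,0],[9,0.2,-0.3],1],[[0,0,0],[9.6,0.2,-0.3],1],[[0,0,0],[10,0.2,-0.3],1]]'
python3 - <<'E'
from h import *
go(.5824,-.0297,.067,1.315)
F=np.array(arm.observe()["force"]);print('along ex',F@[.967,-.2535,0],'ey',F@[.2535,.967,0])
E
```

```text
clock: 19.88
tcp_pos: [0.5813, -0.0309, 0.0677]
tool_rot: [-3.139, 0.002, 1.315]
force: [-4.8, -3.5, 2.9]
finger_gap: 0.517
shift [1.4 0.8 0.7] turn [-0.0028  0.002  -0.    ] norm 1.7 clk 19.88 pos [ 0.5813 -0.0309  0.0677] rot [-3.1388e+00  2.0000e-03  1.3150e+00] F [-4.8 -3.5  2.9] M [-0.47  0.6   0.1 ] gap 0.517
along ex -3.7945751842814457 ey -4.615333587025428
```

```bash
python3 -m handwheel '[[[0,0,0],[0.4,0.3,0],1],[[0,0,0],[0.8,0.5,0],1],[[0,0,0],[1.2,0.7,0],1],[[0,0,0],[1.6,0.9,0],1],[[0,0,0],[2,1,0],1],[[0,0,0],[2.4,1,0],1],[[0,0,0],[2.8,1,0],1],[[0,0,0],[3,1,0],1],[[0,0,0],[3,1,0],1],[[0,0,0],[3,1,0],1]]'
python3 - <<'E'
from h import *
go(.5824,-.0297,.067,1.315)
F=np.array(arm.observe()["force"]);print('along ex',F@[.967,-.2535,0],'ey',F@[.2535,.967,0])
E
```

```text
clock: 20.72
tcp_pos: [0.5817, -0.0297, 0.0677]
tool_rot: [-3.137, 0.005, 1.316]
force: [-8.4, -6.8, 7.5]
finger_gap: 0.523
shift [0.2 0.7 0.7] turn [-0.005   0.005   0.0006] norm 1.0 clk 20.72 pos [ 0.5817 -0.0297  0.0677] rot [-3.1366  0.005   1.3156] F [-8.4 -6.8  7.5] M [-0.76  1.05  0.15] gap 0.523
along ex -6.390913571035277 ey -8.699592698009882
```

Blocked in both directions. I'll raise the pressure while levelling the tool.

```bash
python3 -m handwheel '[[[-0.002,0.002,0],[1,1,-0.2],1],[[-0.004,0.004,0],[2,2,-0.3],1],[[-0.006,0.006,0],[3,3,-0.3],1],[[-0.008,0.008,0],[3.5,3.5,-0.3],1],[[-0.008,0.008,0],[4,4,-0.3],1],[[-0.008,0.008,0],[4,4,-0.3],1],[[-0.008,0.008,0],[4,4,-0.3],1],[[-0.008,0.008,0],[4,4,-0.3],1],[[-0.008,0.008,0],[4,4,-0.3],1],[[-0.008,0.008,0],[4,4,-0.3],1]]' 45
python3 - <<'E'
from meas import *
go(.5824,-.0297,.067,1.315)
F=np.array(arm.observe()["force"]);print('along ex',F@[.967,-.2535,0],'ey',F@[.2535,.967,0])
f=imaging.grab_frame("wrist"); cv2.imwrite("pics/w8.png",f["color"])
g=imaging.grab_frame("scene"); cv2.imwrite("pics/s8.png",cv2.resize(g["color"][150:290,180:380],None,fx=4,fy=4))
P,U,V,ok=board(f,-.256);Z=P[...,2]
m=ok&(Z>.07)&(Z<.095);m[250:]=0
n,l,st,ce=cv2.connectedComponentsWithStats(m.astype(np.uint8))
for k in range(1,n):
    if st[k,4]>300:
        mm=l==k;q=P[mm]; print(st[k],cv2.minAreaRect((q[:,:2]*1000).astype(np.float32)),q[:,2].mean(),'U',np.percentile(U[mm],[1,99]),'V',np.percentile(V[mm],[1,99]))
for r in(170,200,230):
    c=np.arange(205,375,5); print(r,[(int(x),round(1000*U[r,x],1),round(1000*Z[r,x])) for x in c if 570<1000*U[r,x]<605])
for cc in (240,280,310): print(cc,[(r,round(1000*V[r,cc],1),round(1000*Z[r,cc])) for r in range(40,130,4)])
E
```

```text
clock: 21.55
tcp_pos: [0.5818, -0.0296, 0.0676]
tool_rot: [-3.135, 0.003, 1.316]
force: [-17.4, -10.6, 15.7]
finger_gap: 0.518
shift [0.  0.6 0.6] turn [-0.0063  0.0034  0.0014] norm 0.9 clk 21.55 pos [ 0.5818 -0.0296  0.0676] rot [-3.1353  0.0034  1.3164] F [-17.4 -10.6  15.7] M [-1.55  2.53  0.09] gap 0.518
along ex -14.093460742491526 ey -14.691348288087974
[   28    65   319   185 30171] ((568.2723388671875, 26.037620544433594), (62.67328643798828, 101.52025604248047), 75.5653305053711) 0.0829657470758656 U [0.49620173 0.59270212] V [0.14013431 0.20003297]
170 [(275, np.float64(570.4), 83), (280, np.float64(572.0), 85), (285, np.float64(573.7), 83), (290, np.float64(575.4), 83), (295, np.float64(577.0), 83), (300, np.float64(578.7), 84), (305, np.float64(580.3), 84), (310, np.float64(582.0), 84), (315, np.float64(583.5), 85), (320, np.float64(585.3), 84), (325, np.float64(587.0), 83), (330, np.float64(588.8), 82), (335, np.float64(590.5), 82), (340, np.float64(592.0), 83), (345, np.float64(599.0), 53), (350, np.float64(601.0), 53), (355, np.float64(603.3), 52)]
200 [(275, np.floa
[... 2351 characters left out ...]
float64(181.2), 83)]
310 [(40, np.float64(214.9), 33), (44, np.float64(213.4), 32), (48, np.float64(211.8), 33), (52, np.float64(210.2), 32), (56, np.float64(208.6), 33), (60, np.float64(206.9), 33), (64, np.float64(205.3), 33), (68, np.float64(199.3), 83), (72, np.float64(198.2), 83), (76, np.float64(196.9), 84), (80, np.float64(195.8), 83), (84, np.float64(194.7), 82), (88, np.float64(193.4), 84), (92, np.float64(192.3), 82), (96, np.float64(191.1), 80), (100, np.float64(189.8), 83), (104, np.float64(188.6), 83), (108, np.float64(187.4), 83), (112, np.float64(186.2), 83), (116, np.float64(184.9), 83), (120, np.float64(183.7), 84), (124, np.float64(182.4), 83), (128, np.float64(181.1), 83)]
```

View pics/w8.png

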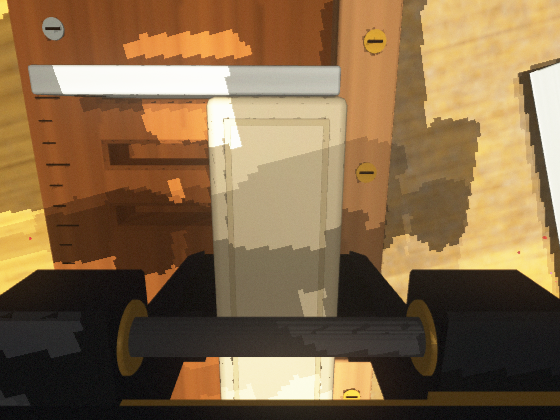

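View pics/s8.png

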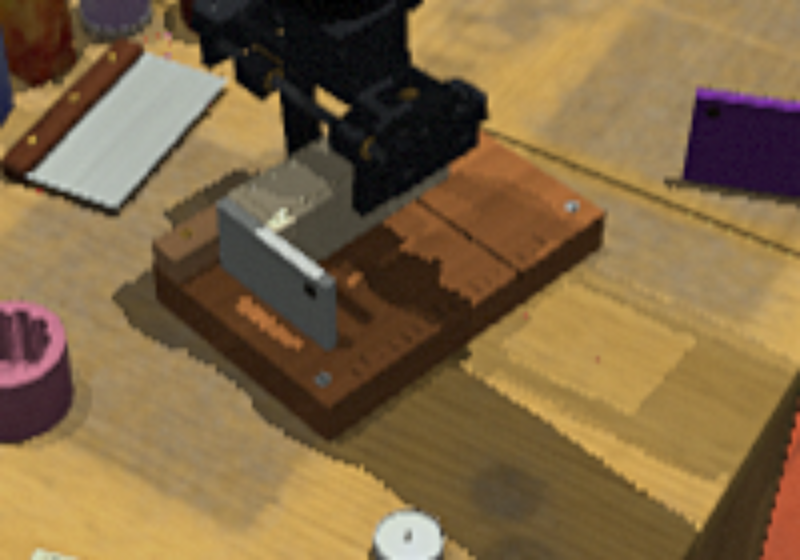

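The bar sits against both the plate (row 96) and the fence (column 343) with no visible gap, at about 14 N each way. I'll cut the down-force so drag can't explain the readings, and counter the small tilt.

```bash
python3 -m handwheel '[[[-0.01,0.008,0],[4,4,-0.6],1],[[-0.014,0.01,0],[4,4,-0.9],1],[[-0.018,0.012,0],[4,4,-1.2],1],[[-0.02,0.012,0],[4,4,-1.5],1],[[-0.02,0.012,0],[4,4,-1.5],1],[[-0.02,0.012,0],[4,4,-1.5],1],[[-0.02,0.012,0],[4,4,-1.5],1],[[-0.02,0.012,0],[4,4,-1.5],1],[[-0.02,0.012,0],[4,4,-1.5],1],[[-0.02,0.012,0],[4,4,-1.5],1]]'
python3 - <<'E'
from meas import *
go(.5824,-.0297,.067,1.315)
F=np.array(arm.observe()["force"]);print('along ex',F@[.967,-.2535,0],'ey',F@[.2535,.967,0])
E
```

```text
clock: 22.48
tcp_pos: [0.5818, -0.0286, 0.0676]
tool_rot: [3.138, -0.003, 1.317]
force: [-13.8, -8.2, 7.4]
finger_gap: 0.522
shift [-0.9  0.8  0.6] turn [ 0.004  -0.0033  0.0019] norm 1.3 clk 22.48 pos [ 0.5818 -0.0286  0.0676] rot [ 3.1376 -0.0033  1.3169] F [-13.8  -8.2   7.4] M [-1.12  2.49 -0.04] gap 0.522
along ex -11.242256664992704 ey -11.395482073695643
```

```bash
python3 -m handwheel '[[[-0.004,0.002,0],[4.5,4.5,-1],1],[[-0.004,0.002,0],[4.5,4.5,-1],1],[[-0.004,0.002,0],[4.5,4.5,-1],1],[[-0.004,0.002,0],[4.5,4.5,-1],1],[[-0.004,0.002,0],[4.5,4.5,-1],1],[[-0.004,0.002,0],[4.5,4.5,-1],1],[[-0.004,0.002,0],[4.5,4.5,-1],1],[[-0.004,0.002,0],[4.5,4.5,-1],1],[[-0.004,0.002,0],[4.5,4.5,-1],1],[[-0.004,0.002,0],[4.5,4.5,-1],1]]'
python3 - <<'E'
from meas import *
go(.5824,-.0297,.067,1.315)
F=np.array(arm.observe()["force"]);print('along ex',F@[.967,-.2535,0],'ey',F@[.2535,.967,0])
f=imaging.grab_frame("wrist"); cv2.imwrite("pics/w9.png",f["color"])
g=imaging.grab_frame("scene"); cv2.imwrite("pics/s9.png",cv2.resize(g["color"][150:290,180:380],None,fx=4,fy=4))
P,U,V,ok=board(f,-.256);Z=P[...,2]
for cc in (100,240,310): print(cc,[(r,round(1000*V[r,cc],1),round(1000*Z[r,cc])) for r in range(60,112,4)])
print([(x,round(1000*U[220,x],1),round(1000*Z[220,x])) for x in range(330,352,3)])
m=ok&(Z>.07)&(Z<.1);m[250:]=0;m[:,:215]=0;m[:,335:]=0;m[:105]=0
A=np.c_[U[m],V[m],np.ones(m.sum())];print('bar top tilt',np.linalg.lstsq(A,Z[m],rcond=None)[0])
m=ok&(Z>.07)&(Z<.095);m[97:]=0;m[:,:40]=0;m[:,200:]=0;print('plate V',np.percentile(V[m],[1,99]),Z[m].mean())
F=np.array(arm.observe()["force"]);print('F',F,'along ex',F@[.967,-.2535,0],'ey',F@[.2535,.967,0])
E
```

```text
clock: 23.32
tcp_pos: [0.582, -0.0285, 0.0676]
tool_rot: [-3.14, 0.002, 1.318]
force: [-17.8, -12.1, 12.2]
finger_gap: 0.522
shift [-1.   0.7  0.6] turn [-0.002   0.0019  0.0026] norm 1.4 clk 23.32 pos [ 0.582  -0.0285  0.0676] rot [-3.1396e+00  1.9000e-03  1.3176e+00] F [-17.8 -12.1  12.2] M [-1.78  2.51 -0.1 ] gap 0.522
along ex -14.126384351241976 ey -16.20680041384412
100 [(60, np.float64(207.8), 33), (64, np.float64(201.4), 83), (68, np.float64(200.1), 84), (72, np.float64(199.1), 83), (76, np.float64(197.9), 82), (80, np.float64(196.7), 83), (84, np.float64(195.5), 83), (88, np.float64(194.3), 83), (92, np.float64(193.3), 76), (96, np.float64(192.5), 51), (100, np.float64(191.2), 30), (104, np.float64(189.4), 32), (108, np.float64(187.7), 33)]
240 [(60, np.float64(208.0), 33), (64, np.float64(201.5), 83), (68, np.float64(200.4), 82), (72, np.float64(199.3), 82), (76, np.float64(198.0), 82), (80, np.float64(196.9), 82), (84, np.float64(195.6), 83), (88, np.float64(194.4), 83), (92, np.float64(193.5), 75), (96, np.float64(192.1), 79), (100, np.float64(190.8), 83), (104, np.float6
[... 168 characters left out ...]
6, np.float64(198.0), 84), (80, np.float64(196.9), 82), (84, np.float64(195.8), 81), (88, np.float64(194.6), 82), (92, np.float64(193.6), 75), (96, np.float64(192.2), 80), (100, np.float64(190.9), 82), (104, np.float64(189.7), 83), (108, np.float64(188.5), 83)]
[(330, np.float64(589.3), 83), (333, np.float64(590.4), 82), (336, np.float64(591.4), 82), (339, np.float64(592.6), 82), (342, np.float64(599.0), 52), (345, np.float64(600.0), 53), (348, np.float64(601.4), 53), (351, np.float64(602.7), 53)]
bar top tilt [ 0.00124333 -0.00534736  0.08352988]
plate V [0.19328933 0.20235408] 0.08222011444950218
F [-16.94472598 -12.64104416  12.26820326] along ex -13.181045327529349 ey -16.519377743530132
```

View pics/w9.png

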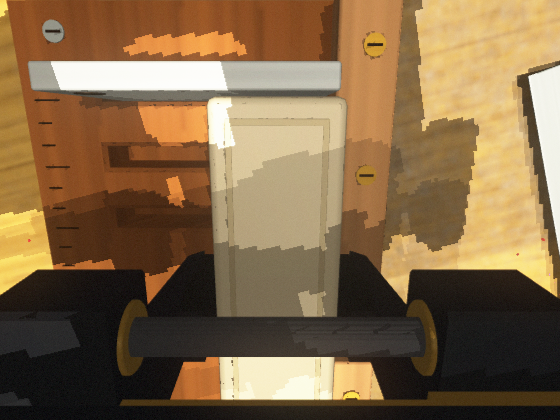

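View pics/s9.png

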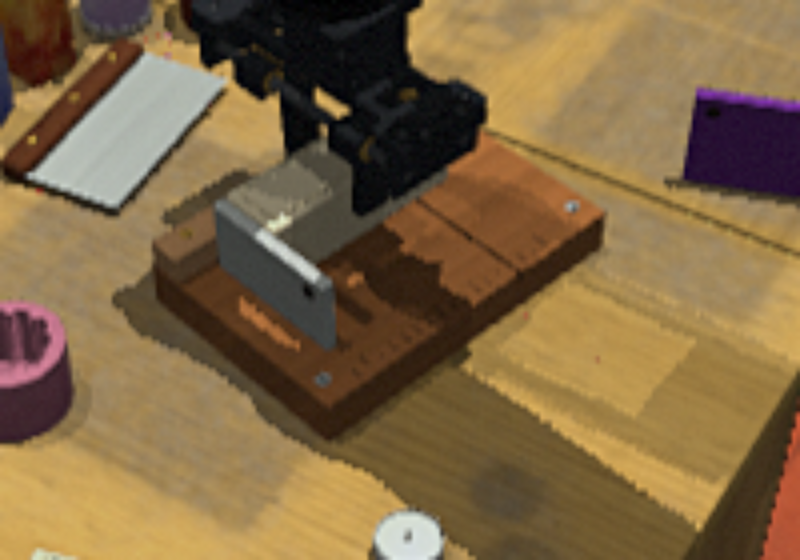

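Under more push the plate took up its play: its top moved about 2 mm, within the 3 mm allowed. So the bar's end does bear on it. The tool's position across the fence has stayed at U = 570.0 mm since first contact despite 4–4.5 mm of commanded push, so the fence is what's stopping it. Handing in with the hold on.

```bash
python3 -c "
from station import close_job
print(close_job())"
```

```text
the job is handed in; nothing more can be done
None
```

I moved the aluminium stop plate from the slot nearest the kerf to the farthest one, pressed it fully home and let go. The long wax bar now lies on the board, held gripped and pressed into the corner. I handed the job in at about 23 s, still pressing; `close_job()` gives no verdict.

**Stop plate:** after release its top read 82.6 mm in the wrist camera, the same as in its first slot, and the other two slots were empty.

**Bar in the corner:**
- The last reading was about 13 N towards the fence and 16 N towards the plate, with 12 N up from the board.
- The bar's end meets the plate. Under the push the plate's top moved about 2 mm, so it now leans within its stated play.
- The bar's fence-side edge lies within about 1 mm of the fence face. It did not move further towards the fence under 4–4.5 mm of extra commanded push.
- The bar's top is level to about 0.005 rad.

**Less certain:** part of the push on the fence could be drag, since I kept some down-force on the bar. I judged the fence contact from the bar no longer moving and from the camera, not from force alone.

I did not touch the cut piece, mould, tealight or the violet look-alike plate.

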